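# Bed the curved row of ceramic studs into a serving board

### The job

With closed fingertips, trace the curved row of ceramic studs on the wooden serving board from the handle end to the far end, following the dark inlaid line and staying low over the wood between studs, so that each stud in turn is gently pressed fully home. Leave the studs of the straight row standing proud, do not lift or push the board away, and leave the mugs, lids and other things alone.

Things in the scene. Friction and masses are not known exactly. Their poses are not given: they have to be found in the camera images.
- board: wooden serving board lying loose, 330 x 230 mm, 24 mm thick, about 1.5 kg; slotted handle 107 mm long at its -x end. Origin: centre of the blade's underside; x runs away from the handle, z up, top face at z = 24 mm. Equal white ceramic studs in its top: five in an S curve along the middle, about 60 mm apart; four in a straight row along the long edge at -y. A thin dark inlaid line joins each row.
- c1_top (a point): top of the dome of stud 1 of the curved row (five studs), counted from the handle end: 30 mm across, dome 5 mm high, radius 25 mm. The top (and this point) stands 8.5 mm above the wood when proud, 5 mm when fully home. It moves straight in against about 1 N of friction to a hard stop, no spring, and stays where left. Starts 0 to 1 mm in.
- c2_top (a point): top of the dome of stud 2 of the curved row (five studs), counted from the handle end: 30 mm across, dome 5 mm high, radius 25 mm. The top (and this point) stands 8.5 mm above the wood when proud, 5 mm when fully home. It moves straight in against about 1 N of friction to a hard stop, no spring, and stays where left. Starts 0 to 1 mm in.
- c3_top (a point): top of the dome of stud 3 of the curved row (five studs), counted from the handle end: 30 mm across, dome 5 mm high, radius 25 mm. The top (and this point) stands 8.5 mm above the wood when proud, 5 mm when fully home. It moves straight in against about 1 N of friction to a hard stop, no spring, and stays where left. Starts 0 to 1 mm in.
- c4_top (a point): top of the dome of stud 4 of the curved row (five studs), counted from the handle end: 30 mm across, dome 5 mm high, radius 25 mm. The top (and this point) stands 8.5 mm above the wood when proud, 5 mm when fully home. It moves straight in against about 1 N of friction to a hard stop, no spring, and stays where left. Starts 0 to 1 mm in.
- c5_top (a point): top of the dome of stud 5 of the curved row (five studs), counted from the handle end: 30 mm across, dome 5 mm high, radius 25 mm. The top (and this point) stands 8.5 mm above the wood when proud, 5 mm when fully home. It moves straight in against about 1 N of friction to a hard stop, no spring, and stays where left. Starts 0 to 1 mm in.
- s1_top (a point): top of the dome of stud 1 of the straight row (four studs), counted from the handle end: 30 mm across, dome 5 mm high, radius 25 mm. The top (and this point) stands 8.5 mm above the wood when proud, 5 mm when fully home. It moves straight in against about 1 N of friction to a hard stop, no spring, and stays where left. Starts fully proud, to be left so.
- s2_top (a point): top of the dome of stud 2 of the straight row (four studs), counted from the handle end: 30 mm across, dome 5 mm high, radius 25 mm. The top (and this point) stands 8.5 mm above the wood when proud, 5 mm when fully home. It moves straight in against about 1 N of friction to a hard stop, no spring, and stays where left. Starts fully proud, to be left so.
- s3_top (a point): top of the dome of stud 3 of the straight row (four studs), counted from the handle end: 30 mm across, dome 5 mm high, radius 25 mm. The top (and this point) stands 8.5 mm above the wood when proud, 5 mm when fully home. It moves straight in against about 1 N of friction to a hard stop, no spring, and stays where left. Starts fully proud, to be left so.
- s4_top (a point): top of the dome of stud 4 of the straight row (four studs), counted from the handle end: 30 mm across, dome 5 mm high, radius 25 mm. The top (and this point) stands 8.5 mm above the wood when proud, 5 mm when fully home. It moves straight in against about 1 N of friction to a hard stop, no spring, and stays where left. Starts fully proud, to be left so.
- gap1 (a point): point on the board's top face, on the dark inlaid line, midway between curved-row studs 1 and 2
- gap2 (a point): point on the board's top face, on the dark inlaid line, midway between curved-row studs 2 and 3
- gap3 (a point): point on the board's top face, on the dark inlaid line, midway between curved-row studs 3 and 4
- gap4 (a point): point on the board's top face, on the dark inlaid line, midway between curved-row studs 4 and 5
- lid_a: small pewter lid with a finial, 63 mm across, 40 mm tall, lying on the board beside the curved row; a bystander, loose. Origin: centre of its underside.
- collar: pewter ring 58 mm across, 8 mm high, lying on the board between the two rows; a bystander, loose. Origin: centre of its underside.
- lid_b: pewter lid with a finial, 74 mm across, 40 mm tall, on the table near the board's curved-row side; a bystander, loose. Origin: centre of its underside.
- mug_a: white mug with a handle, 86 mm across, 110 mm tall, on the table near the board's straight-row side; a bystander, loose. Origin: centre of its underside.
- mug_b: blue mug with a handle, 86 mm across, 100 mm tall, at the side of the table; a bystander, loose. Origin: centre of its underside.
- bowl: terracotta bowl 120 mm across, 50 mm tall, at the side of the table; a bystander, loose. Origin: centre of its underside.
- brush_jar: white jar of brushes, 72 mm across, 90 mm tall (230 mm with the brushes), at the side of the table; a bystander, loose. Origin: centre of its underside.

How it is judged:
By the outcome, as a careful person would: the job done as asked, in the order asked, and still so for the second after the job is handed in, with the robot touching nothing.
It also fails if it takes over 48 s, if anything falls off the work surface, if the arm or the gripper's body presses on something with over 40 N, if the wrist force passes 120 N, or if a joint passes its speed limit or range.

### The arm

A 6-joint arm with a two-finger parallel gripper is mounted at the origin on the work surface. World frame = base frame: x ahead of the robot, y to its left, z up, the work surface at z = 0. Lengths are in m, angles in degrees, forces in N, time in s.
With the tool pointing down it reaches from about 0.3 to 0.75 m from the base axis. Payload 8.5 kg.
Tool frame: the origin (TCP) lies between the finger pads, 19 mm behind the fingertips; this is the grasp point; z points along the fingers, y is the line along which they close (so a half turn about z gives the same grasp; the last joint's range is limited). The gripper opens to 85 mm and grips with 20 to 120 N. Pads are 22 mm wide; open, the fingers measure 114 mm over their backs; the gripper's body (76 mm by 85 mm) begins 54 mm behind the grasp point. The pads swing forward as they close: fully open they stand 13 mm farther back than shut.
Start: joints at [-12.336, 21.807, 74.336, -0, 83.858, -12.336], TCP at [0.55, 0, 0.25] pointing down, gripper open.
Joint ranges: [-178.18, 178.18], [-50.72, 133.34], [12.68, 142.11], [-81.47, 261.47], [9.98, 163.14], [-165.26, 165.26]. Speed limits (degrees/s): [136.94, 136.94, 180, 180, 180, 180].

### API

Orientations are given as a 3x3 rotation matrix whose columns are the frame's x, y, z axes.
In Python, from rig import observe, get_image, camera_params, close_job gives the robot as it stands.
- The arm moves only by the shell command python3 -m handwheel 'ROWS' [OPENING] [FORCE]. ROWS is JSON, a list of rows, each a list of 2 entries, a list of its own where there are three numbers: the shift along the tool's x, y, z as a fraction of full scale, then the turn, a rotation vector about the tool's x, y, z as a fraction of full scale. In form: [[[dx, dy, dz], [ax, ay, az]], ...]. A call has 1 to 10 rows; each row is the pose to reach, as a shift and turn from the pose commanded when the call began, along the tool's axes at that moment, turning the shorter way round; what a row does not reach only later rows make up. Full scale, the value 1, is 0.5 m for a shift and pi rad for a turn. A row lasts 1/10 s, in which the tool goes at most 50 mm and 8.59 degrees, less where a joint would pass 70% of its speed; a pose out of reach is approached as far as the arm can. A call with a number of a shift or a turn outside -1 to 1 is refused whole. A call with a gripper value outside its range is refused whole. OPENING is the opening, from 0 (shut) to 1 (fully open), set as the call begins (- or left out, the last holds). The fingers move at their own pace and stop on an object; FORCE is the grip in N (left out, the last holds). Time passes only in rows, so rows that repeat a pose let the fingers close. It gives the time, the measured TCP pose, the force, the opening and the grip force at its end, in the units of the state.
- observe(): the state, without advancing time (a new reading comes with each control period).
- get_image(name): name is "scene" or "side" or "wrist"; returns (picture, depth): 384x512x3 uint8, red, green, blue; 384x512 float32, m along the optical axis (not along the pixel's ray), 0 where there is no reading.
- camera_params(name): a dict with "K" (3x3 intrinsics, pixels), "k1" (the pictures are not rectified: a ray, as slopes to the right and down, at radius r is drawn at 1 + k1 r^2 times it, then the intrinsics apply), "R" (3x3) and "t" (3): a world point X has camera coordinates R X + t. Camera axes: x right, y down, z forward; pixel columns grow to the right and rows downward; lengths in m; the calibration is good to about 2 mm. A picture is of the moment at which its call begins: read the wrist's pose just before it. camera_params takes no time and is no camera call; for the wrist camera it gives the pose at the moment of the call.
- close_job(): hands the job in; it is judged then, once.
The state is a dict: "time_s": time; "q": joint angles; "qvel": joint speeds; "joint_efforts": joint torques, N m; "position": TCP position; "tool_rot": TCP orientation; "ft_force": force on the tool from outside, world axes, zero at the start; "wrist_torque": the same for the moment, N m; "grip_width": finger opening in m; "gripper_force": force on a finger pad.
Only numpy, scipy, OpenCV 4.12 (cv2) and the standard library are available. Lean on these libraries where they do the work, as an engineer would, in place of code of your own. Each camera call takes 0.05 s, during which the arm holds its last target. There are 200 camera calls.

## Working session

There is one attempt and no reset: what is moved stays moved. The work goes in short steps, Python scripts to look and compute and a shell command to move; the robot and the scene stay as the last step left them, time stands still between calls to the robot, and variables do not carry over. Pictures are saved under pics/ and viewed, at most 10 in all, crops included, and the job is handed in when it is done.

```bash
mkdir -p pics
cat > h.py <<'E'
import numpy as np, cv2
from rig import observe, get_image, camera_params, close_job
def snap(n,f):
    p=camera_params(n); im,d=get_image(n)
    cv2.imwrite(f'pics/{f}.png',cv2.cvtColor(im,cv2.COLOR_RGB2BGR)); np.savez(f'{f}.npz',im=im,d=d,**{k:np.array(p[k]) for k in p})
def rays(z,uv):
    K=z['K']; uv=np.atleast_2d(uv).astype(float)
    xy=np.c_[(uv[:,0]-K[0,2])/K[0,0],(uv[:,1]-K[1,2])/K[1,1]]; s=xy.copy()
    for _ in range(20): s=xy/(1+z['k1']*(s**2).sum(1,keepdims=True))
    return np.c_[s,np.ones(len(s))]@z['R']   # world dirs
def plane(z,uv,h):
    r=rays(z,uv); c=-z['R'].T@z['t']; return c+r*((h-c[2])/r[:,2])[:,None]
def depthpt(z,uv):
    uv=np.atleast_2d(uv); c=-z['R'].T@z['t']; d=np.array([z['d'][int(round(v)),int(round(u))] for u,v in uv])
    return c+rays(z,uv)*d[:,None]
E
python3 - <<'E'
from h import *
s=observe(); print(s['time_s'],s['position'],s['ft_force'])
snap('scene','a_scene'); snap('wrist','a_wrist'); snap('side','a_side')
E
```

```text
0.0 [5.49720094e-01 4.57429844e-05 2.49415536e-01] [ 0.11627632  0.54280794 -0.56345327]
```

View pics/a_scene.png

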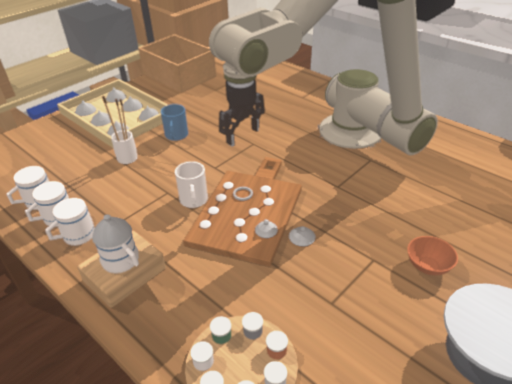

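View pics/a_wrist.png

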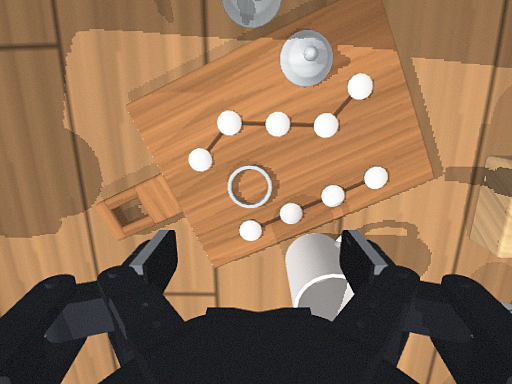

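The wrist view shows the whole board. The curved row, starting from the handle, is at about (200,160), (229,123), (278,124), (326,125) and (360,87). The straight row is at (250,230), (291,213), (332,196) and (376,178). Lid_a is at (306,57), the collar at (250,187) and mug_a at about (315,270).

```bash
cat > m.py <<'E'
from h import *
def wrist(f,h=0.030,seeds=None):
    z=np.load(f+'.npz'); im=z['im'].astype(int)
    m=((im.min(2)>185)&(im.max(2)-im.min(2)<30)).astype(np.uint8)
    n,l,st,c=cv2.connectedComponentsWithStats(m)
    return z,[(c[i],st[i,4]) for i in range(1,n) if 150<st[i,4]<1500 and .8<st[i,2]/st[i,3]<1.25]
E
python3 - <<'E'
from m import *
np.set_printoptions(precision=4,suppress=True)
z,b=wrist('a_wrist')
for c,a in b: print(c.round(1),a,plane(z,c,.0305)[0],depthpt(z,c)[0])
print('lid',depthpt(z,[[311,53],[306,57],[285,60],[330,60]]));print('ring',plane(z,[250,187],.032))
print('wood',depthpt(z,[[250,140],[300,160],[180,110],[400,160],[370,40],[220,240],[350,160]])[:,2])
print('board corners',plane(z,[[128,104],[216,266],[437,178],[380,0]],.024))
s=np.load('a_scene.npz')
uv=[[266,189],[269,202],[254,212],[239,222],[242,238],[228,186],[221,198],[213,210],[205,224]]
print(plane(s,uv,.0305)); print(depthpt(s,[[222,230],[265,220]]))
print(observe()['tool_rot'])
E
```

```text
[297.9  59.8] 1334 [0.597  0.1299 0.0305] [0.5946 0.1267 0.0484]
[359.6  86.2] 496 [0.672  0.1012 0.0305] [0.6709 0.1009 0.0336]
[228.9 122.5] 455 [0.5148 0.0584 0.0305] [0.5152 0.0585 0.0346]
[277.3 123.6] 456 [0.5742 0.057  0.0305] [0.5739 0.0572 0.0356]
[325.4 124.8] 457 [0.6337 0.0557 0.0305] [0.6332 0.0558 0.0322]
[199.9 159.3] 409 [0.4767 0.0128 0.0305] [0.4775 0.0134 0.0343]
[249.7 186.2] 386 [ 0.5397 -0.0225  0.0305] [ 0.5396 -0.0233  0.0271]
[375.5 177.2] 401 [ 0.7032 -0.0104  0.0305] [ 0.7016 -0.0096  0.0341]
[332.3 195.3] 382 [ 0.6485 -0.0348  0.0305] [ 0.6474 -0.0337  0.0345]
[290.4 213. ] 354 [ 0.5939 -0.0596  0.0305] [ 0.5934 -0.058   0.0347]
[250.2 230.2] 345 [ 0.5399 -0.0845  0.0305] [ 0.54   -0.0832  0.0333]
[301.7 269.1] 1468 [ 0.6129 -0.1445  0.0305] [ 0.6034 -0.1121  0.0832]
lid [[0.6059 0.1304 0.0649]
 [0.6016 0.1274 0.0599]
 [0.5814 0.1284 0.0375]
 [0.6338 0.1293 0.034 ]]
ring [[ 0.5402 -0.0232  0.032 ]]
wood [0.0256 0.0264 0.0268 0.0259 0.0266 0.0262 0.0244]
board corners [[ 0.3893  0.0811  0.024 ]
 [ 0.4899 -0.1435  0.024 ]
 [ 0.7896 -0.0127  0.024 ]
 [ 0.69    0.196   0.024 ]]
[[ 0.4786  0.0177  0.0305]
 [ 0.5171  0.064   0.0305]
 [ 0.578   0.0606  0.0305]
 [ 0.6361  0.0572  0.0305]
 [ 0.6752  0.1068  0.0305]
 [ 0.5447 -0.0793  0.0305]
 [ 0.598  -0.0548  0.0305]
 [ 0.6502 -0.034   0.0305]
 [ 0.7048 -0.0083  0.0305]]
[[0.6872 0.0413 0.0265]
 [0.6094 0.1315 0.0661]]
[[ 0.      1.     -0.001 ]
 [ 1.     -0.      0.0003]
 [ 0.0003 -0.001  -1.    ]]
```

```bash
python3 -m handwheel '[[[0,0,0],[0,0,0]],[[0,0,0],[0,0,0]],[[0,0,0],[0,0,0]],[[0,0,0],[0,0,0]],[[0,0,0],[0,0,0]]]' 0 20
```

```text
time_s: 0.65
position: [0.55, -0.0, 0.25]
tool_rot: [[0.0, 1.0, 0.0], [1.0, -0.0, -0.0], [-0.0, 0.0, -1.0]]
ft_force: [0.4, 0.3, 0.0]
grip_width: 0.0124
gripper_force: 0.0
```

```bash
python3 -m handwheel '[[[0.004,-0.024,0.04],[0,0,0]],[[0.010,-0.06,0.10],[0,0,0]],[[0.016,-0.09,0.16],[0,0,0]],[[0.022,-0.12,0.21],[0,0,0]],[[0.025,-0.14,0.25],[0,0,0]],[[0.026,-0.146,0.26],[0,0,0]],[[0.026,-0.146,0.26],[0,0,0]],[[0.026,-0.146,0.26],[0,0,0]]]' 0 20
python3 - <<'E'
from m import *
np.set_printoptions(precision=4,suppress=True)
s=observe(); print(s['position'],s['grip_width'])
snap('wrist','b_wrist'); snap('side','b_side'); snap('scene','b_scene')
z,b=wrist('b_wrist')
for c,a in b: print(c.round(1),a,plane(z,c,.0305)[0],depthpt(z,c)[0])
im=[cv2.imread(f'pics/b_{n}.png') for n in('wrist','side')]
cv2.imwrite('pics/b_both.png',cv2.resize(np.hstack(im),(800,300)))
s=cv2.imread('pics/b_scene.png')
E
```

```text
time_s: 1.45
position: [0.4781, 0.0127, 0.121]
tool_rot: [[0.0, 1.0, 0.002], [1.0, -0.0, -0.0], [-0.0, 0.002, -1.0]]
ft_force: [-0.2, -0.1, 0.2]
grip_width: -0.0
gripper_force: 0.0
[0.4781 0.0127 0.121 ] -2.731680813952055e-05
[302.2 143. ] 1101 [0.5141 0.0587 0.0305] [0.5136 0.059  0.0333]
[376.8 144.9] 1097 [0.5734 0.0574 0.0305] [0.5722 0.0577 0.0332]
[448.9 147.3] 1066 [0.6325 0.0558 0.0305] [0.6298 0.0563 0.0343]
[254.  198.3] 948 [0.476  0.0133 0.0305] [0.4761 0.0143 0.0336]
[328.1 232.5] 794 [ 0.5396 -0.0176  0.0305] [ 0.5407 -0.0194  0.0266]
[446.6 249.1] 808 [ 0.6474 -0.0343  0.0305] [ 0.6438 -0.0319  0.0351]
[488.2 327.7] 1046 [ 0.7081 -0.1217  0.0305] [ 0.7382 -0.1483  0.002 ]
```

View pics/b_both.png

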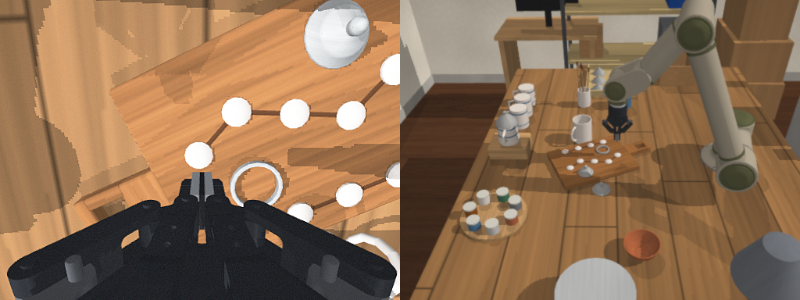

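```bash
python3 -m handwheel '[[[0.001,-0.001,0.04],[0,0,0]],[[0.001,-0.001,0.08],[0,0,0]],[[0.001,-0.001,0.11],[0,0,0]],[[0.001,-0.001,0.125],[0,0,0]],[[0.001,-0.001,0.132],[0,0,0]],[[0.001,-0.001,0.136],[0,0,0]],[[0.001,-0.001,0.136],[0,0,0]],[[0.001,-0.001,0.136],[0,0,0]]]'
python3 -c "
from h import *
print(observe()['position'],observe()['ft_force'])"
python3 -m handwheel '[[[0,0,0.001],[0,0,0]],[[0,0,0.002],[0,0,0]],[[0,0,0.003],[0,0,0]],[[0,0,0.004],[0,0,0]],[[0,0,0.004],[0,0,0]],[[0,0,0.004],[0,0,0]]]'
```

```text
time_s: 2.4
position: [0.4768, 0.0135, 0.0525]
tool_rot: [[-0.0, 1.0, 0.001], [1.0, 0.0, -0.0], [-0.0, 0.001, -1.0]]
ft_force: [0.2, 0.2, -0.3]
grip_width: 0.0002
gripper_force: 0.0
[0.47675033 0.01346318 0.05251814] [ 0.24111165  0.2244244  -0.30127713]
time_s: 3.0
position: [0.4765, 0.0135, 0.05]
tool_rot: [[0.0, 1.0, 0.0], [1.0, -0.0, -0.0], [-0.0, 0.0, -1.0]]
ft_force: [0.4, -0.4, 0.5]
grip_width: -0.0
gripper_force: 0.2
```

```bash
python3 -m handwheel '[[[0,0,0.001],[0,0,0]],[[0,0,0.002],[0,0,0]],[[0,0,0.002],[0,0,0]],[[0,0,0.002],[0,0,0]]]'; python3 -m handwheel '[[[0,0,0.001],[0,0,0]],[[0,0,0.002],[0,0,0]],[[0,0,0.002],[0,0,0]],[[0,0,0.002],[0,0,0]]]'
```

```text
time_s: 3.4
position: [0.4765, 0.0135, 0.049]
tool_rot: [[0.0, 1.0, -0.0], [1.0, -0.0, 0.0], [0.0, -0.0, -1.0]]
ft_force: [0.6, -0.5, 0.4]
grip_width: 0.0003
gripper_force: 0.2
time_s: 3.8
position: [0.4765, 0.0135, 0.048]
tool_rot: [[-0.0, 1.0, 0.0], [1.0, 0.0, 0.0], [0.0, 0.0, -1.0]]
ft_force: [0.4, 0.4, 0.7]
grip_width: 0.0006
gripper_force: 0.2
```

```bash
python3 -m handwheel '[[[0,0,0.001],[0,0,0]],[[0,0,0.001],[0,0,0]],[[0,0,0.001],[0,0,0]]]'; python3 -m handwheel '[[[0,0,0.001],[0,0,0]],[[0,0,0.001],[0,0,0]],[[0,0,0.001],[0,0,0]]]'
```

```text
time_s: 4.1
position: [0.4765, 0.0135, 0.0475]
tool_rot: [[-0.0, 1.0, 0.0], [1.0, 0.0, -0.0], [-0.0, 0.0, -1.0]]
ft_force: [0.3, 0.1, 1.2]
grip_width: -0.0001
gripper_force: 0.5
time_s: 4.4
position: [0.4766, 0.0135, 0.0473]
tool_rot: [[-0.0, 1.0, 0.0], [1.0, 0.0, -0.0], [-0.0, 0.0, -1.0]]
ft_force: [-1.0, 0.4, 6.0]
grip_width: 0.0003
gripper_force: 2.6
```

```bash
python3 -m handwheel '[[[0,0,-0.003],[0,0,0]],[[0.015,0.0127,-0.003],[0,0,0]],[[0.030,0.0254,-0.002],[0,0,0]],[[0.0452,0.0382,-0.002],[0,0,0]],[[0.0452,0.0382,-0.002],[0,0,0]],[[0.048,0.0405,-0.011],[0,0,0]],[[0.060,0.051,-0.011],[0,0,0]],[[0.074,0.0625,-0.011],[0,0,0]],[[0.086,0.073,-0.011],[0,0,0]],[[0.0904,0.0764,-0.011],[0,0,0]]]'
python3 -m handwheel '[[[0,0,0],[0,0,0]],[[0,0,0.002],[0,0,0]],[[0,0,0.004],[0,0,0]],[[0,0,0.006],[0,0,0]],[[0,0,0.008],[0,0,0]],[[0,0,0.010],[0,0,0]],[[0,0,0.011],[0,0,0]],[[0,0,0.0114],[0,0,0]],[[0,0,0.0114],[0,0,0]],[[0,0,0.0114],[0,0,0]]]'
```

```text
time_s: 5.4
position: [0.5153, 0.0594, 0.0525]
tool_rot: [[-0.001, 1.0, 0.0], [1.0, 0.001, 0.0], [0.0, 0.0, -1.0]]
ft_force: [0.1, 0.8, -0.2]
grip_width: -0.0
gripper_force: 0.0
time_s: 6.4
position: [0.5146, 0.0586, 0.0473]
tool_rot: [[-0.0, 1.0, 0.0], [1.0, 0.0, -0.0], [-0.0, 0.0, -1.0]]
ft_force: [-2.4, -1.0, 7.1]
grip_width: 0.0
gripper_force: 3.3
```

```bash
python3 -m handwheel '[[[0,0,-0.0034],[0,0,0]],[[-0.0004,0.020,-0.0034],[0,0,0]],[[-0.0008,0.040,-0.0024],[0,0,0]],[[-0.0013,0.0595,-0.0024],[0,0,0]],[[-0.0013,0.0595,-0.0024],[0,0,0]],[[-0.0013,0.062,-0.0114],[0,0,0]],[[-0.0017,0.078,-0.0114],[0,0,0]],[[-0.002,0.097,-0.0114],[0,0,0]],[[-0.0026,0.113,-0.0114],[0,0,0]],[[-0.0026,0.119,-0.0114],[0,0,0]]]'
python3 -m handwheel '[[[0,0,0],[0,0,0]],[[0,0,0.002],[0,0,0]],[[0,0,0.004],[0,0,0]],[[0,0,0.006],[0,0,0]],[[0,0,0.008],[0,0,0]],[[0,0,0.010],[0,0,0]],[[0,0,0.011],[0,0,0]],[[0,0,0.0114],[0,0,0]],[[0,0,0.0114],[0,0,0]],[[0,0,0.0114],[0,0,0]]]'
```

```text
time_s: 7.4
position: [0.5752, 0.0573, 0.0525]
tool_rot: [[0.0, 1.0, 0.001], [1.0, -0.0, -0.0], [-0.0, 0.001, -1.0]]
ft_force: [0.3, -0.5, -0.4]
grip_width: 0.0
gripper_force: 0.0
time_s: 8.4
position: [0.5741, 0.0574, 0.0473]
tool_rot: [[-0.0, 1.0, 0.0], [1.0, 0.0, -0.0], [-0.0, 0.0, -1.0]]
ft_force: [-3.0, 0.2, 6.2]
grip_width: -0.0002
gripper_force: 2.9
```

```bash
python3 -m handwheel '[[[0,0,-0.0034],[0,0,0]],[[-0.0005,0.020,-0.0034],[0,0,0]],[[-0.001,0.040,-0.0024],[0,0,0]],[[-0.0015,0.0593,-0.0024],[0,0,0]],[[-0.0015,0.0593,-0.0024],[0,0,0]],[[-0.0015,0.062,-0.0114],[0,0,0]],[[-0.002,0.078,-0.0114],[0,0,0]],[[-0.0024,0.097,-0.0114],[0,0,0]],[[-0.003,0.113,-0.0114],[0,0,0]],[[-0.003,0.1185,-0.0114],[0,0,0]]]'
python3 -m handwheel '[[[0,0,0],[0,0,0]],[[0,0,0.002],[0,0,0]],[[0,0,0.004],[0,0,0]],[[0,0,0.006],[0,0,0]],[[0,0,0.008],[0,0,0]],[[0,0,0.010],[0,0,0]],[[0,0,0.011],[0,0,0]],[[0,0,0.0114],[0,0,0]],[[0,0,0.0114],[0,0,0]],[[0,0,0.0114],[0,0,0]]]'
python3 - <<'E'
from m import *
np.set_printoptions(precision=4,suppress=True)
snap('wrist','c_wrist')
z,b=wrist('c_wrist')
for c,a in b: print(c.round(1),a,plane(z,c,.0305)[0])
E
```

```text
time_s: 9.4
position: [0.6344, 0.0558, 0.0524]
tool_rot: [[0.0, 1.0, 0.001], [1.0, -0.0, -0.0], [-0.0, 0.001, -1.0]]
ft_force: [-1.0, -0.6, -0.1]
grip_width: 0.0
gripper_force: 0.0
time_s: 10.4
position: [0.6333, 0.0559, 0.0473]
tool_rot: [[-0.0, 1.0, 0.0], [1.0, 0.0, -0.0], [-0.0, 0.0, -1.0]]
ft_force: [-2.2, 0.0, 5.4]
grip_width: -0.0001
gripper_force: 2.8
[ 15.8 295.2] 1114 [0.4825 0.0155 0.0305]
```

View pics/c_wrist.png

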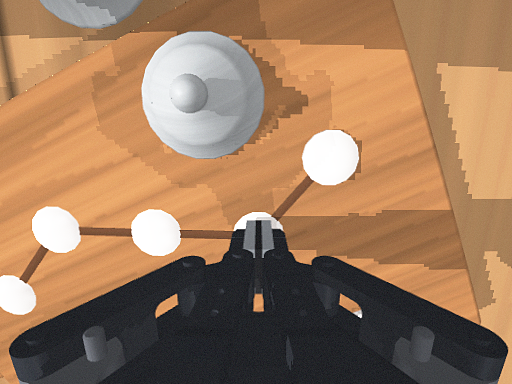

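The fingertips are on stud 4 at (258,225). Stud 5 is at (330,157), and lid_a at (203,95) is well clear of the fingers.

Run:
```python
from m import *
z=np.load('c_wrist.npz'); print(plane(z,[[330,157],[156,232],[55,229]],.0305).round(4), plane(z,[[156,232],[55,229]],.0275).round(4))
```

```text
[[0.6722 0.102  0.0305]
 [0.5764 0.0593 0.0305]
 [0.5177 0.0607 0.0305]] [[0.5752 0.0579 0.0275]
 [0.5153 0.0594 0.0275]]
```

```bash
python3 -m handwheel '[[[0,0,-0.0034],[0,0,0]],[[0.015,0.0127,-0.0034],[0,0,0]],[[0.030,0.0254,-0.0024],[0,0,0]],[[0.0457,0.0383,-0.0024],[0,0,0]],[[0.0457,0.0383,-0.0024],[0,0,0]],[[0.048,0.0405,-0.0114],[0,0,0]],[[0.060,0.051,-0.0114],[0,0,0]],[[0.074,0.0625,-0.0114],[0,0,0]],[[0.086,0.073,-0.0114],[0,0,0]],[[0.0914,0.0766,-0.0114],[0,0,0]]]'
python3 -m handwheel '[[[0,0,0],[0,0,0]],[[0,0,0.002],[0,0,0]],[[0,0,0.004],[0,0,0]],[[0,0,0.006],[0,0,0]],[[0,0,0.008],[0,0,0]],[[0,0,0.010],[0,0,0]],[[0,0,0.011],[0,0,0]],[[0,0,0.0114],[0,0,0]],[[0,0,0.0114],[0,0,0]],[[0,0,0.0114],[0,0,0]]]'
```

```text
time_s: 11.45
position: [0.6722, 0.1024, 0.0524]
tool_rot: [[-0.001, 1.0, 0.0], [1.0, 0.001, 0.0], [0.0, 0.0, -1.0]]
ft_force: [0.4, -0.4, -0.2]
grip_width: 0.0002
gripper_force: 0.0
time_s: 12.45
position: [0.6717, 0.1015, 0.0474]
tool_rot: [[-0.0, 1.0, 0.0], [1.0, 0.0, -0.0], [-0.0, 0.0, -1.0]]
ft_force: [-2.3, -0.2, 5.8]
grip_width: 0.0001
gripper_force: 2.8
```

```bash
python3 -m handwheel '[[[0,0,-0.01],[0,0,0]],[[0,0,-0.04],[0,0,0]],[[0,0,-0.09],[0,0,0]],[[0,0,-0.15],[0,0,0]],[[0,0,-0.21],[0,0,0]],[[-0.05,-0.06,-0.27],[0,0,0]],[[-0.11,-0.13,-0.33],[0,0,0]],[[-0.16,-0.19,-0.38],[0,0,0]],[[-0.2,-0.24,-0.406],[0,0,0]],[[-0.203,-0.243,-0.406],[0,0,0]]]'
python3 -m handwheel '[[[0,0,0],[0,0,0]],[[0,0,0],[0,0,0]],[[0,0,0],[0,0,0]]]'
python3 - <<'E'
from m import *
np.set_printoptions(precision=4,suppress=True)
snap('wrist','d_wrist')
z,b=wrist('d_wrist'); a0=np.load('a_wrist.npz')
for c,a in b: print(c.round(1),a,plane(z,c,.0305)[0],plane(z,c,.0275)[0])
def tops(z,uv):
    out=[]
    for u,v in uv:
        g=np.array([[u+i,v+j] for i in range(-4,5) for j in range(-4,5)]); p=depthpt(z,g); out.append(np.median(p[:,2]))
    return np.array(out)
uv=[[199.9,159.3],[228.9,122.5],[277.3,123.6],[325.4,124.8],[359.6,86.2],[250.2,230.2],[290.4,213],[332.3,195.3],[375.5,177.2]]
print((tops(a0,uv)*1000).round(1),(tops(z,uv)*1000).round(1))
E
```

```text
time_s: 13.45
position: [0.5487, -0.0017, 0.2537]
tool_rot: [[0.002, 1.0, 0.005], [1.0, -0.002, -0.002], [-0.002, 0.005, -1.0]]
ft_force: [1.2, 1.1, 0.3]
grip_width: -0.0002
gripper_force: 0.0
time_s: 13.75
position: [0.5507, 0.0007, 0.2491]
tool_rot: [[-0.001, 1.0, -0.001], [1.0, 0.001, 0.0], [0.0, -0.001, -1.0]]
ft_force: [0.6, -0.2, 1.0]
grip_width: 0.0001
gripper_force: 0.0
[358.3  87. ] 485 [0.6713 0.101  0.0305] [0.6724 0.1013 0.0275]
[228.2 122.8] 447 [0.5149 0.0586 0.0305] [0.5146 0.0585 0.0275]
[276.4 124.2] 452 [0.5741 0.057  0.0305] [0.5743 0.057  0.0275]
[324.3 125.6] 444 [0.6332 0.0556 0.0305] [0.6339 0.0555 0.0275]
[199.3 159.6] 405 [0.477  0.0131 0.0305] [0.4764 0.0126 0.0275]
[248.9 186.6] 427 [ 0.5397 -0.0223  0.0305] [ 0.5396 -0.0231  0.0275]
[374.8 177.8] 406 [ 0.7032 -0.0102  0.0305] [ 0.7045 -0.0109  0.0275]
[331.6 196. ] 383 [ 0.6486 -0.0349  0.0305] [ 0.6494 -0.0358  0.0275]
[289.8 213.5] 358 [ 0.5942 -0.0595  0.0305] [ 0.5945 -0.0606  0.0275]
[353.5 247.5] 420 [ 0.6848 -0.1097  0.0305] [ 0.686  -0.1113  0.0275]
[302.5 249.5] 534 [ 0.6137 -0.1127  0.0305] [ 0.6142 -0.1143  0.0275]
[351.1 305.9] 219 [ 0.6908 -0.2061  0.0305] [ 0.692  -0.2085  0.0275]
[33.2 33.2 33.5 33.2 33.9 33.9 34.  33.9 34.2] [ 30.5  30.7  30.4  30.4  30.8 250.5  33.8  34.4  34.4]
```

View pics/d_wrist.png

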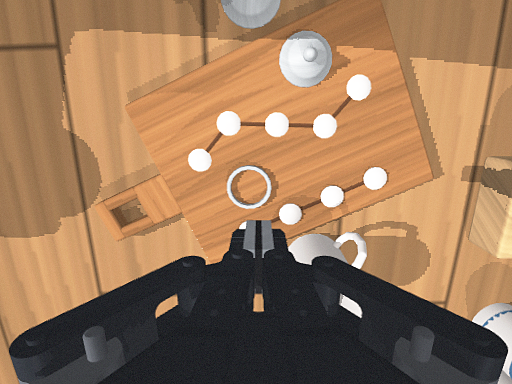

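All five curved studs now read about 30.5 mm, a uniform drop of about 3 mm. The straight-row studs I can see are still proud at about 34 mm; s1 is hidden behind the fingers. The board, lid and collar have not moved.

```bash
python3 -c "
from rig import *
print(close_job())"
```

```text
the job is handed in; nothing more can be done
None
```

I pressed the five curved-row studs fully home in order from the handle end, with about 5–7 N on each; the board and other things on it stayed put and the straight row was left proud (s1 was hidden in the last image), and the job was handed in at about 14 s.

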